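Plug the drain of the pot-feet tote and tip the feet into its pouring corner

TASK

Put the square drain plug fully home in the drain hole in the tote's floor while the tote stands on the packing bench. Then lift the tote by its carrying bar and tilt it by about 35 degrees so that its cut-down pouring corner is lowest and all four loose pot feet slide together into that corner. Finish while holding it like that, still, clear of the bench, with everything inside and the other things on the bench left alone.

Things in the scene. Friction and masses are not known exactly. Their poses are not given: they have to be found in the camera images.
- tote: Grey plastic parts tote standing loose on the bench, 240 (its x) x 150 (its y) x 60 mm high, walls 6 mm, floor 16 mm thick, about 0.45 kg. Origin at the centre of its underside, z up when it stands. Where the -x and +y walls meet the rim is cut down from 60 to 40 mm height over 50 mm each way: the pouring corner. The smooth pot feet begin to slide in it at 10 to 14 degrees of tilt, steeper (up to about 25 degrees) where they rub along a wall.
- tote_handle (a point): Centre of the tote's fixed carrying bar, 109 mm above the tote's underside, over the tote's middle. The bar runs along the tote's y from wall to wall, 14 mm thick (along the tote's x) and 22 mm high; its underside is 38 mm above the rim. The end posts are at y = +-78 mm.
- drain (a point): Centre of the square drain hole's mouth, on the inner floor of the tote (16 mm above its underside), at x = +70 mm, y = 0 of the tote. The hole is 27 x 27 mm, sides along the tote's x and y, straight through the 16 mm floor, mouth chamfered by 2 mm.
- pour_corner (a point): The inner floor corner of the tote at the cut-down pouring corner (x = -114, y = +69, z = +16 mm in the tote).
- plug_centre (a point): Centre of the black drain plug, half-way up its 51 mm height; it stands loose and upright on the bench on its foot, z up, 0.04 kg. From below: square foot 24 x 24 x 13 mm with a stepped lead-in, square flange 36 x 36 x 4 mm that comes to lie on the tote's floor, square grip 20 x 20 x 34 mm. All squares have their sides along its x and y.
- plug_seat (a point): Centre of the underside of the plug's flange, 13 mm above the plug's bottom, 12.5 mm below its centre. It meets the drain's mouth centre when the plug is home.
- foot1_centre (a point): Centre of one of the four white glazed pot feet, a disc 24 mm across and 14 mm high, 15 g, loose on the tote's inner floor.
- foot2_centre (a point): Centre of another of the four white glazed pot feet, a disc 24 mm across and 14 mm high, 15 g, loose on the tote's inner floor.
- foot3_centre (a point): Centre of another of the four white glazed pot feet, a disc 24 mm across and 14 mm high, 15 g, loose on the tote's inner floor.
- foot4_centre (a point): Centre of another of the four white glazed pot feet, a disc 24 mm across and 14 mm high, 15 g, loose on the tote's inner floor.
- tape_roll: Bystander: roll of packing tape lying flat, 100 mm across, 48 mm high. Origin at the centre of its underside.
- flower_pot: Bystander: empty terracotta pot, 116 mm across the rim, 95 mm high. Origin at the centre of its underside.
- small_carton: Bystander: closed carton 100 (x) x 140 (y) x 60 mm high. Origin at the centre of its underside.

How it is judged:
By the outcome, as a careful person would: the job done as asked, in the order asked, and still so for the second after the job is handed in, while the arm keeps its last pose, push and grip.
It also fails if it takes over 58 s, if anything falls off the work surface, if the arm or the gripper's body presses on something with over 40 N, if the wrist force passes 120 N, or if a joint passes its speed limit or range.

ROBOT

A 7-joint arm with a two-finger parallel gripper is mounted at the origin on the work surface. World frame = base frame: x ahead of the robot, y to its left, z up, the work surface at z = 0. Lengths are in m, angles in rad, forces in N, time in s.
With the tool pointing down it reaches from about 0.425 to 0.925 m from the base axis. Payload 6.8 kg.
Tool frame: the origin (TCP) lies where the fingers leave the gripper's body, on its centre line; the fingertips stand 73 mm ahead of it and the grasp point (between the pads) lies 54 mm ahead of it; z points along the fingers, y is the direction in which the jaws open and shut (so a half turn about z gives the same grasp; the last joint's range is limited). The gripper opens to 85 mm and grips with 20 to 120 N. Pads are 22 mm wide; open, the fingers measure 114 mm over their backs; the gripper's body (76 mm by 85 mm) begins 54 mm behind the grasp point. The pads swing forward as they close: fully open they stand 13 mm farther back than shut.
Start: joints at [-1.28, 0.477, 0.022, 1.555, -0.011, 1.109, -0.083], TCP at [0.262, 0.622, 0.304] pointing down, gripper open.
Joint ranges: [-2.96, 2.96], [-0.34, 2.1], [-1.41, 1.46], [0.24, 2.44], [-1.37, 4.51], [0.17, 1.92], [-2.96, 2.96]. Speed limits (rad/s): [2.39, 2.39, 3.14, 3.14, 3.14, 3.14, 3.14].

INTERFACE

Orientations are given as a rotation vector (axis times angle).
In Python, from bench import r gives the robot as it stands.
- The arm moves only by the shell command python3 -m handwheel 'ROWS' [FORCE]. ROWS is JSON, a list that holds one entry, the list of rows, each a list of 7 numbers: the shift along the world's x, y, z in m, then the turn, a rotation vector about the world's x, y, z in rad, then the finger opening in m, from 0 to 0.0854. A call has 1 to 10 rows; each row shifts and turns the commanded pose from where the row before left it; what a row does not reach is not made up. A row lasts 1/12 s, in which the tool goes at most 41.7 mm and 7.16 degrees, less where a joint would pass 70% of its speed; a pose out of reach is approached as far as the arm can. A call is refused whole if a number of a shift passes 0.0417 or a number of a turn 0.125, either way. A call with a gripper value outside its range is refused whole. The fingers move at their own pace and stop on an object; FORCE is the grip in N (left out, the last holds). Time passes only in rows, so rows that do not move let the fingers close. It gives the time, the measured TCP pose, the force and the opening at its end, in the units of the state.
- r.get_obs(): the state, without advancing time (a new reading comes with each control period).
- r.grab_frame(name): name is "side" or "top" or "wrist"; returns (picture, depth): 384x512x3 uint8, red, green, blue; 384x512 float32, m along the optical axis (not along the pixel's ray), 0 where there is no reading.
- r.get_calibration(name): a dict with "vertical_fov" (degrees; the focal length in pixels is half the picture's height over the tangent of half this angle, whatever the lens; pixels are square), "cx", "cy" (the principal point, pixels), "R" (3x3) and "t" (3): a world point X has camera coordinates R X + t; the wrist camera has in their place "T_tool_cam" (4x4, takes a point from camera to tool coordinates, whose origin is the TCP and whose axes are the flange's). Camera axes: x right, y down, z forward; pixel columns grow to the right and rows downward; lengths in m; the calibration is good to about 2 mm. A picture is of the moment at which its call begins: read the wrist's pose just before it. get_calibration takes no time and is no camera call.
- r.hand_in(): hands the job in, once; it reports no verdict.
Trained networks look in the newest picture that a camera, given by its name, has taken for a name from the list of things; names that differ only in an ending like _2 or _b are one class to them, and where a whole thing is asked for, a point or a joint stands for the part that bears it (a point fixed in the world has none). Each returns a list of dicts, best first, with "p" (0 to 1); they miss things now and then, are a little off and sometimes report something else, mostly with a low value. They report only what shows in the picture. A call takes as long as a camera call.
- r.masks_of(label, camera): "pixels" (384x512 bool, what is visible of it) and "at" ([column, row] in pixels, amid what is visible of it).
The state is a dict: "clock": time; "joints": joint angles; "qvel": joint speeds; "tau": joint torques, N m; "tcp_pos": TCP position; "orientation": TCP orientation; "contact_force": force on the tool from outside, world axes, zero at the start; "moment": the same for the moment, N m; "grip_width": finger opening in m.
Only numpy, scipy, OpenCV 4.12 (cv2) and the standard library are available. Lean on these libraries where they do the work, as an engineer would, in place of code of your own. Each camera call takes 0.05 s, during which the arm holds its last target.

## Working session

There is one attempt and no reset: what is moved stays moved. The work goes in short steps, Python scripts to look and compute and a shell command to move; the robot and the scene stay as the last step left them, time stands still between calls to the robot, and variables do not carry over. Pictures are saved under pics/ and viewed, and the job is handed in when it is done.

```bash
ls; mkdir -p pics; python3 - <<'E'
from bench import r
import cv2, numpy as np
o=r.get_obs()
for k,v in o.items(): print(k,np.round(v,4))
for n in ["side","top","wrist"]:
    c=r.get_calibration(n); print(n,{k:np.round(v,4).tolist() for k,v in c.items()})
    p,d=r.grab_frame(n); cv2.imwrite(f"pics/a_{n}.png",p[:,:,::-1]); np.save(f"pics/a_{n}.npy",d)
E
```

```text
pics
clock 0.0
joints [-1.2801  0.4778  0.0223  1.5565 -0.0115  1.1093 -0.0831]
qvel [-0.0008  0.0021 -0.0004 -0.0014  0.0004  0.0002 -0.0002]
tau [ 1.0000e-04 -5.9645e+01  1.6080e+00 -2.8120e+01  1.2400e-02  9.2000e-03
 -0.0000e+00]
tcp_pos [0.2619 0.6216 0.3029]
orientation [-6.2220e-01 -3.0791e+00  2.9000e-03]
contact_force [ 0.2226  0.8405 -0.1467]
moment [-0.02    0.0444  0.0071]
grip_width 0.0854
side {'vertical_fov': 45.1901, 'cx': 260.6764, 'cy': 198.0382, 'R': [[0.9779, -0.2082, 0.0186], [-0.0908, -0.5034, -0.8593], [0.1882, 0.8386, -0.5112]], 't': [-0.5837, 0.1551, 1.1335]}
top {'vertical_fov': 45.5182, 'cx': 249.3221, 'cy': 191.207, 'R': [[0.0176, -0.9998, -0.0047], [-0.9944, -0.017, -0.1038], [0.1037, 0.0065, -0.9946]], 't': [0.0014, 0.5876, 1.3422]}
wrist {'vertical_fov': 69.322, 'cx': 256.5562, 'cy': 189.5148, 'T_tool_cam': [[0.0007, -0.9497, -0.3133, 0.0807], [1.0, 0.0006, 0.0003, -0.0001], [-0.0001, -0.3133, 0.9497, -0.0694], [0.0, 0.0, 0.0, 1.0]]}
```

View pics/a_side.png

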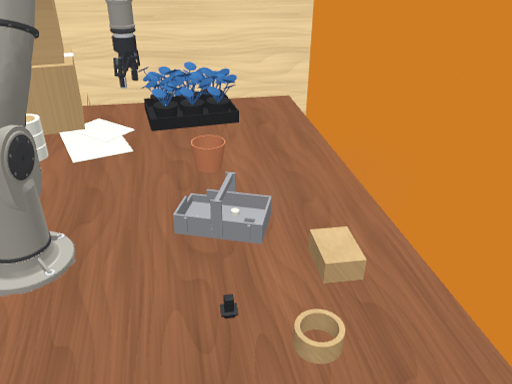

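View pics/a_top.png

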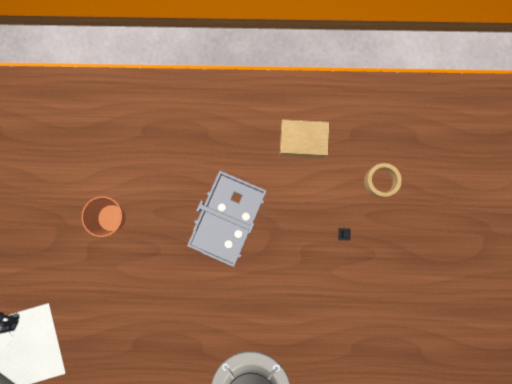

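View pics/a_wrist.png

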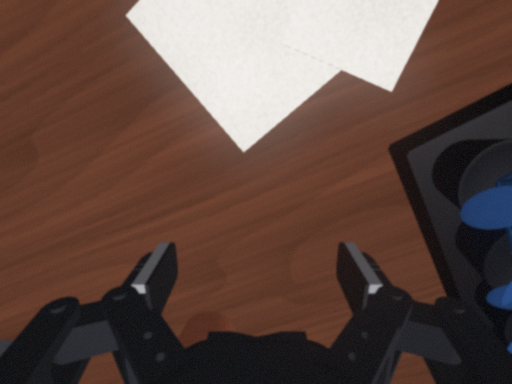

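Top view: tote about (227,219) with drain at (236,197), plug (344,234), pot (102,217), carton (304,137), tape (383,180). Now I'll measure.

```bash
cat > h.py <<'E'
import numpy as np, cv2
from scipy.spatial.transform import Rotation as Ro
from bench import r
def f(c,h=384): return h/2/np.tan(np.radians(c["vertical_fov"])/2)
def cam(n,obs=None):
    c=r.get_calibration(n)
    if n=="wrist":
        o=obs or r.get_obs(); T=np.eye(4);T[:3,:3]=Ro.from_rotvec(o["orientation"]).as_matrix();T[:3,3]=o["tcp_pos"]
        M=T@np.array(c["T_tool_cam"])
    else:
        M=np.eye(4);R=np.array(c["R"]);M[:3,:3]=R.T;M[:3,3]=-R.T@np.array(c["t"])
    return M,f(c),c["cx"],c["cy"]
def cloud(n,d,C):
    M,F,cx,cy=C
    v,u=np.mgrid[:d.shape[0],:d.shape[1]]
    P=np.stack([(u-cx)/F*d,(v-cy)/F*d,d],-1)
    return P@M[:3,:3].T+M[:3,3]
def on_plane(uv,z,C):
    M,F,cx,cy=C
    uv=np.atleast_2d(uv).astype(float)
    D=np.c_[(uv[:,0]-cx)/F,(uv[:,1]-cy)/F,np.ones(len(uv))]@M[:3,:3].T
    return M[:3,3]+D*((z-M[2,3])/D[:,2])[:,None]
def proj(X,C):
    M,F,cx,cy=C
    Y=(np.atleast_2d(X)-M[:3,3])@M[:3,:3]
    return np.c_[Y[:,0]/Y[:,2]*F+cx,Y[:,1]/Y[:,2]*F+cy]
def shot(n,tag):
    o=r.get_obs(); C=cam(n,o); p,d=r.grab_frame(n)
    cv2.imwrite(f"pics/{tag}.png",p[:,:,::-1]); return p,d,C,o
E
python3 - <<'E'
from h import *
p,d,C,o=shot("top","b_top")
P=cloud("top",d,C)
for l in ["tote","drain","plug_centre","foot1_centre","tape_roll","flower_pot","small_carton"]:
    for m in r.masks_of(l,"top")[:6]:
        k=m["pixels"]; z=P[k][:,2]
        u=np.argwhere(k)[:,::-1].mean(0)
        pk=P[k]; print(l,round(m["p"],2),np.round(m["at"],1),k.sum(),np.round(np.median(pk,0),4),np.round(np.percentile(z,[5,95]),3))
# bench plane check
print(np.median(P[100:120,80:160,2]),np.median(P[260:300,300:400,2]))
m=r.masks_of("tote","top")
k=m[0]["pixels"]&(P[...,2]>.045)&(P[...,2]<.075)
pts=P[k][:,:2].astype(np.float32)
print(cv2.minAreaRect(pts), k.sum())
k=m[0]["pixels"]&(P[...,2]>.095)
pts=P[k][:,:2].astype(np.float32)
print(cv2.minAreaRect(pts), k.sum(), np.median(P[k][:,2]))
cv2.imwrite("pics/b_zoom.png",cv2.resize(p[160:280,170:370,::-1],None,fx=4,fy=4,interpolation=cv2.INTER_CUBIC))
E
```

```text
tote 0.92 [227.3 219.3] 4120 [0.5053 0.081  0.0182] [0.012 0.12 ]
tote 0.72 [221.7 205.2] 40 [0.537  0.0925 0.031 ] [0.027 0.036]
drain 0.59 [226.  216.7] 4232 [0.5043 0.0801 0.0182] [0.012 0.12 ]
drain 0.36 [306.1 137. ] 1778 [ 0.7429 -0.1481  0.0606] [0.022 0.066]
plug_centre 0.6 [344.4 233.2] 148 [ 0.4643 -0.2708  0.0208] [0.013 0.054]
foot1_centre 0.53 [227.7 243.8] 48 [0.429  0.0705 0.0307] [0.026 0.035]
tape_roll 0.72 [389.6 177.7] 601 [ 0.6268 -0.39    0.0465] [0.011 0.053]
flower_pot 0.59 [103.7 218.9] 1327 [0.5041 0.4494 0.0356] [0.003 0.096]
small_carton 0.56 [306.3 134.8] 1774 [ 0.743  -0.148   0.0606] [0.023 0.066]
small_carton 0.26 [243.7 215.7] 20 [0.5101 0.0202 0.0313] [0.026 0.034]
0.0007052606193365119 0.0011883147557260054
((0.5047502517700195, 0.07498466968536377), (0.15821973979473114, 0.2390138804912567), 66.50788879394531) 513
((0.5016469359397888, 0.0715990886092186), (0.1738554835319519, 0.03986617922782898), 63.505741119384766) 337 0.12062348585511651
```

View pics/b_zoom.png

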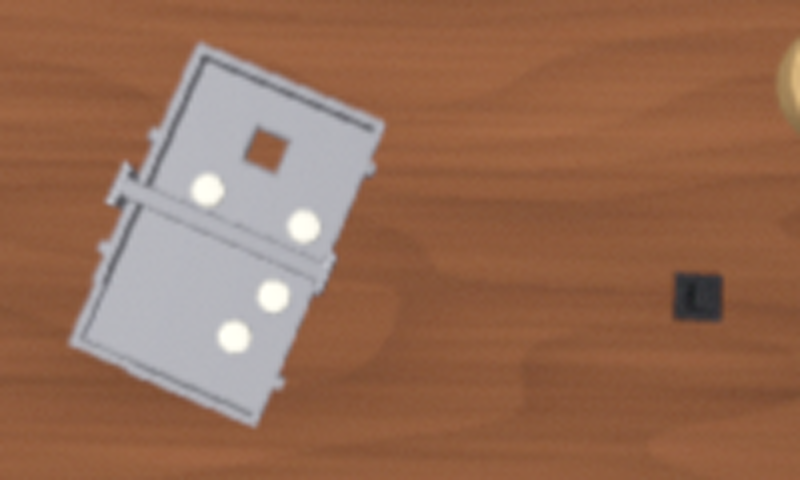

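```bash
python3 -m handwheel '[[[0.026,-0.036,0.005,0,0,0.03,0.0854],[0.026,-0.036,0.005,0,0,0.03,0.0854],[0.026,-0.036,0,0,0,0.03,0.0854],[0.026,-0.036,0,0,0,0.03,0.0854],[0.026,-0.036,0,0,0,0.03,0.0854],[0.026,-0.036,0,0,0,0.03,0.0854],[0.026,-0.036,0,0,0,0.03,0.0854],[0.026,-0.036,0,0,0,0.03,0.0854],[0.026,-0.036,0,0,0,0.03,0.0854],[0.026,-0.036,0,0,0,0.03,0.0854]]]'
python3 -m handwheel '[[[0.02,-0.036,0,0,0,0.03,0.0854],[0.02,-0.036,0,0,0,0.03,0.0854],[0.02,-0.036,0,0,0,0.02,0.0854],[0.015,-0.036,0,0,0,0.02,0.0854],[0,-0.038,0,0,0,0,0.0854],[0,-0.04,0,0,0,0,0.0854],[-0.01,-0.04,0,0,0,0,0.0854],[-0.01,-0.04,0,0,0,0,0.0854],[-0.01,-0.04,0,0,0,0,0.0854],[-0.015,-0.038,0,0,0,0,0.0854]]]'
```

```text
clock: 1.43
tcp_pos: [0.5066, 0.2829, 0.3136]
orientation: [0.153, 3.137, 0.001]
contact_force: [1.5, 0.1, -0.1]
grip_width: 0.0854
clock: 2.27
tcp_pos: [0.5355, -0.0975, 0.3135]
orientation: [-0.001, 3.14, -0.0]
contact_force: [0.6, 0.1, 0.0]
grip_width: 0.0855
```

```bash
python3 -m handwheel '[[[-0.014,-0.035,-0.02,0,0,0,0.0854],[-0.014,-0.035,-0.02,0,0,0,0.0854],[-0.014,-0.035,-0.02,0,0,0,0.0854],[-0.014,-0.035,-0.02,0,0,0,0.0854],[-0.014,-0.033,-0.023,0,0,0,0.0854],[0,0,0,0,0,0,0.0854],[0,0,0,0,0,0,0.0854]]]'
python3 - <<'E'
from h import *
p,d,C,o=shot("wrist","c_wrist")
np.savez("pics/c.npz",d=d,M=C[0])
P=cloud("wrist",d,C); print(np.round(o["tcp_pos"],4),np.round(o["orientation"],4))
for m in r.masks_of("plug_centre","wrist")[:2]:
    k=m["pixels"]; print(m["p"],m["at"],k.sum())
    cv2.imwrite("pics/c_mask.png",k*255)
    z=P[...,2]
    for lo,hi in [(.045,.056),(.012,.022)]:
        kk=cv2.dilate(k.astype(np.uint8),np.ones((5,5)))>0
        kk&=(z>lo)&(z<hi); q=P[kk]
        if len(q)>5: print(lo,len(q),np.median(q[:,2]),cv2.minAreaRect(q[:,:2].astype(np.float32)))
E
```

```text
clock: 2.85
tcp_pos: [0.4654, -0.2663, 0.2116]
orientation: [-0.006, -3.139, -0.0]
contact_force: [0.6, 0.0, 0.7]
grip_width: 0.0852
[ 0.4654 -0.2663  0.2116] [-6.4000e-03 -3.1388e+00 -2.0000e-04]
0.62 [247.6, 182.8] 1373
0.045 508 0.050259550069793366 ((0.4654864966869354, -0.27300748229026794), (0.019633745774626732, 0.02022089995443821), 89.8170394897461)
0.012 713 0.016359121929019005 ((0.46553555130958557, -0.27295228838920593), (0.035894181579351425, 0.0360148549079895), 88.03377532958984)[ WARN:0@1.347] global loadsave.cpp:1063 imwrite_ Unsupported depth image for selected encoder is fallbacked to CV_8U.
```

View pics/c_wrist.png

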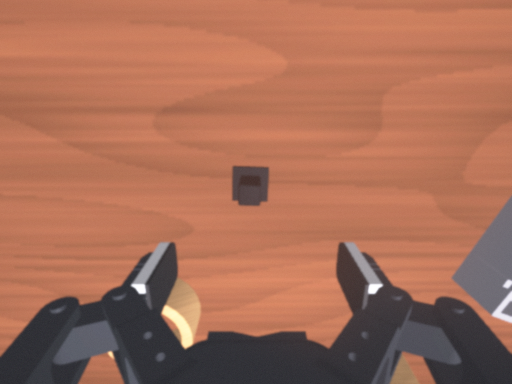

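The picture shows the plug at (250,184), aligned with the image axes. It sits at about (0.4655, -0.273). Descending.

```bash
python3 -m handwheel '[[[0,-0.0033,-0.03,0,0,0,0.0854],[0,-0.0033,-0.03,0,0,0,0.0854],[0,0,-0.025,0,0,0,0.0854],[0,0,-0.02,0,0,0,0.0854],[0,0,-0.0125,0,0,0,0.0854],[0,0,0,0,0,0,0.0854],[0,0,0,0,0,0,0.0854]]]' 40
```

```text
clock: 3.53
tcp_pos: [0.4683, -0.2702, 0.0955]
orientation: [-0.004, 3.141, 0.0]
contact_force: [0.4, -0.1, -0.7]
grip_width: 0.0855
```

```bash
python3 - <<'E'
from h import *
p,d,C,o=shot("wrist","d_wrist"); print(np.round(o["tcp_pos"],4),np.round(o["orientation"],4))
P=cloud("wrist",d,C); z=P[...,2]
q=P[(z>.044)&(z<.056)&(abs(P[...,0]-.4655)<.03)&(abs(P[...,1]+.273)<.025)]
if len(q)>5: print(len(q),cv2.minAreaRect(q[:,:2].astype(np.float32)))
E
```

```text
[ 0.4683 -0.2702  0.0955] [-4.5000e-03  3.1412e+00  4.0000e-04]
1638 ((0.46546101570129395, -0.27295780181884766), (0.020015737041831017, 0.02133389189839363), 87.30138397216797)
```

View pics/d_wrist.png

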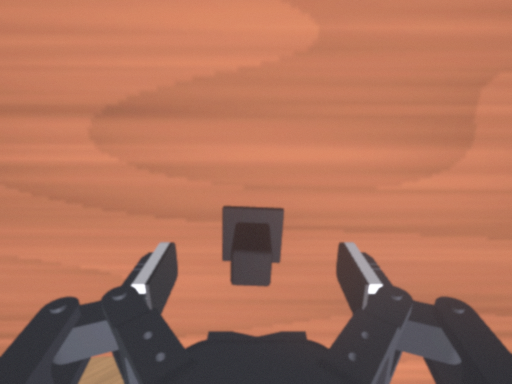

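```bash
python3 -m handwheel '[[[-0.003,-0.003,-0.002,0,0,0,0.0854],[0,0,0,0,0,0,0.0854],[0,0,0,0,0,0,0.015],[0,0,0,0,0,0,0.015],[0,0,0,0,0,0,0.015],[0,0,0,0,0,0,0.015],[0,0,0,0,0,0,0.015],[0,0,0,0,0,0,0.015]]]' 40
```

```text
clock: 4.25
tcp_pos: [0.4645, -0.2739, 0.0933]
orientation: [-0.002, 3.141, -0.0]
contact_force: [-0.6, -0.3, 0.4]
grip_width: 0.0194
```

```bash
python3 - <<'E'
from h import *
p,d,C,o=shot("wrist","e_wrist"); print({k:np.round(o[k],4) for k in("tcp_pos","orientation","grip_width")})
P=cloud("wrist",d,C); z=P[...,2]
q=P[(z>.044)&(z<.056)&(abs(P[...,0]-.4655)<.02)&(abs(P[...,1]+.273)<.009)]
if len(q)>5: print(len(q),cv2.minAreaRect(q[:,:2].astype(np.float32)))
E
```

```text
{'tcp_pos': array([ 0.4645, -0.2739,  0.0933]), 'orientation': array([-1.9000e-03,  3.1413e+00, -1.0000e-04]), 'grip_width': np.float64(0.0194)}
1572 ((0.46399691700935364, -0.27302947640419006), (0.017915308475494385, 0.023284951224923134), 89.72411346435547)
```

View pics/e_wrist.png

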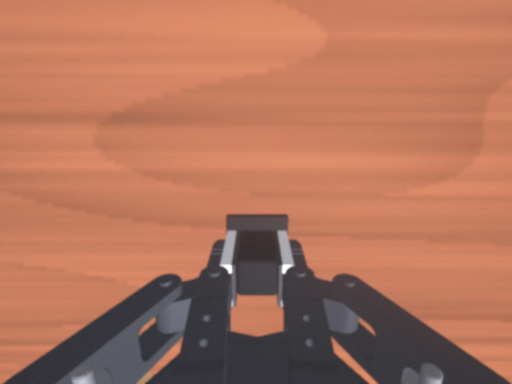

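Gripped at 19.4 mm, with the plug at (258,262) in the image. I'll lift and carry it over the tote.

```bash
python3 -m handwheel '[[[0,0,0.02,0,0,0,0.015],[0,0,0.035,0,0,0,0.015],[0,0,0.035,0,0,0,0.015],[0.01,0.02,0.03,0,0,-0.041,0.015],[0.012,0.034,0,0,0,-0.041,0.015],[0.012,0.034,0,0,0,-0.041,0.015],[0.012,0.034,0,0,0,-0.041,0.015],[0.012,0.034,0,0,0,-0.041,0.015],[0.012,0.034,0,0,0,-0.041,0.015],[0.012,0.034,0,0,0,-0.041,0.015]]]' 40
python3 -m handwheel '[[[0.012,0.034,0,0,0,-0.041,0.015],[0.012,0.034,0,0,0,-0.041,0.015],[0.01,0.03,0,0,0,-0.041,0.015],[0,0,0,0,0,0,0.015],[0,0,0,0,0,0,0.015]]]' 40
python3 - <<'E'
from h import *
p,d,C,o=shot("wrist","f_wrist"); print({k:np.round(o[k],4) for k in("tcp_pos","orientation","grip_width","joints")})
np.savez("pics/f.npz",p=p,d=d,M=C[0],K=C[1:])
E
```

```text
clock: 5.13
tcp_pos: [0.5465, -0.0481, 0.2131]
orientation: [-0.451, -3.109, -0.0]
contact_force: [1.0, -0.6, -0.9]
grip_width: 0.019
clock: 5.55
tcp_pos: [0.5805, 0.0509, 0.2126]
orientation: [-0.63, -3.077, -0.0]
contact_force: [-1.0, -1.4, -0.5]
grip_width: 0.0197
{'tcp_pos': array([0.5805, 0.0509, 0.2126]), 'orientation': array([-6.2990e-01, -3.0772e+00, -4.0000e-04]), 'grip_width': np.float64(0.0197), 'joints': array([-0.4464,  0.4434,  0.3266,  1.8828, -0.1856,  0.8451,  1.1416])}
```

View pics/f_wrist.png

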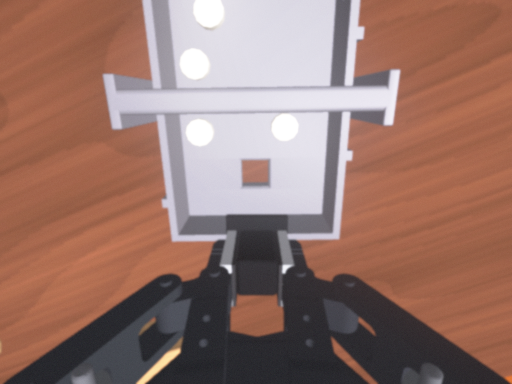

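The wrist view shows the drain clear at (256,172). The tote is nearly square to the image, and the feet are at (209,12), (195,64), (200,132) and (285,127).

```bash
cat > meas.py <<'E'
from h import *
z=np.load("pics/f.npz"); p,d,M=z["p"],z["d"],z["M"]; C=(M,)+tuple(z["K"])
P=cloud("wrist",d,C); Z=P[...,2]
fl=P[185:205,205:300].reshape(-1,3); print("floor z",np.median(fl[:,2]))
win=np.zeros_like(Z,bool); win[140:205,225:290]=1
g=p.astype(int); red=(g[...,0]-g[...,2])
def rect(k,zz,name):
    uv=np.argwhere(k)[:,::-1]; 
    w=on_plane(uv,zz,C)[:,:2].astype(np.float32)
    print(name,len(uv),uv.mean(0),np.round(w.mean(0),4),cv2.minAreaRect(w))
rect(win&(red>40),.016,"red hole@.016"); rect(win&(Z<.008),.016,"depth hole@.016")
# gray-level profile
print(g[172,232:282].sum(1)//3); print(g[148:198,256].sum(1)//3)
# plug flange / grip dims: dark pixels
k=np.zeros_like(win);k[205:300,215:300]=1
T=(np.linalg.inv(M)@np.r_[0,0,0,1])
tool=lambda X:(X-r.get_obs()["tcp_pos"])@Ro.from_rotvec(r.get_obs()["orientation"]).as_matrix()
Q=tool(P)
for lo,hi in [(.035,.05),(.072,.085)]:
    kk=k&(Q[...,2]>lo)&(Q[...,2]<hi)&(abs(Q[...,1])<(.009 if lo<.05 else .03))
    q=Q[kk]; print(lo,len(q),np.median(q[:,2]) if len(q) else 0,np.round(q[:,:2].min(0),4),np.round(q[:,:2].max(0),4)) if len(q) else None
# tote walls orientation: rim points
kr=(Z>.054)&(Z<.066); w=P[kr][:,:2].astype(np.float32)
print("rim",kr.sum(),cv2.minAreaRect(w))
kb=(Z>.113)&(Z<.127)&(np.arange(384)[:,None]<130); w=P[kb][:,:2]; print("bar",len(w),np.median(P[kb][:,2]),cv2.minAreaRect(w.astype(np.float32)))
o=r.get_obs(); print("tool yaw jaw",np.degrees(np.arctan2(*Ro.from_rotvec(o["orientation"]).as_matrix()[:2,1][::-1])))
E
python3 meas.py
python3 - <<'E'
import cv2
p=cv2.imread("pics/f_wrist.png")
cv2.imwrite("pics/f_zoom.png",cv2.resize(p[135:215,206:306],None,fx=7,fy=7,interpolation=cv2.INTER_NEAREST))
E
```

```text
floor z 0.015393272439219341
red hole@.016 523 [255.         170.96175908] [0.5686 0.0543] ((0.5686900019645691, 0.05422531068325043), (0.02394678443670273, 0.020346464589238167), 66.89884948730469)
depth hole@.016 645 [254.39069767 171.82790698] [0.5692 0.0534] ((0.5693398714065552, 0.053019240498542786), (0.025729309767484665, 0.024474002420902252), 66.89921569824219)
[216 215 218 215 216 216 216 215 210 185 161 147 141 141 140 139 140 136
 137 136 135 135 135 134 132 135 135 135 135 136 135 134 134 136 136 135
 142 159 186 211 218 220 221 221 221 221 220 222 220 222]
[224 225 224 225 224 223 225 224 224 219 204 179 154 141 138 140 135 138
 137 140 140 139 136 137 132 134 132 133 132 133 131 133 132 130 125 124
 124 137 164 183 198 211 217 217 217 216 218 217 215 216]
0.035 1643 0.043072870042505255 [-0.01  -0.009] [0.0126 0.009 ]
0.072 1125 0.077017126786923 [ 0.0051 -0.0157] [0.0179 0.0203]
rim 5583 ((0.6085026264190674, 0.02142678201198578), (0.17617666721343994, 0.3861165940761566), 58.6580810546875)
bar 8356 0.11917953450464386 ((0.5060082674026489, 0.07927002012729645), (0.16294273734092712, 0.029948493465781212), 67.73262786865234)
tool yaw jaw 66.68566131908018
```

View pics/f_zoom.png

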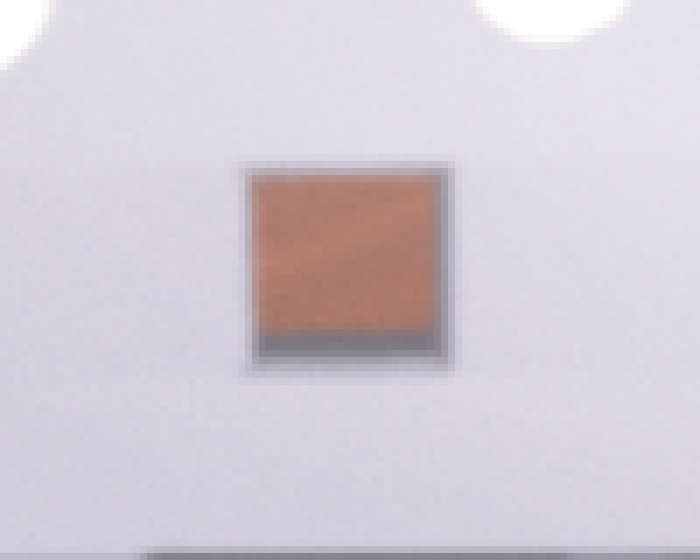

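```bash
python3 - <<'E'
from h import *
z=np.load("pics/f.npz"); p,d,M=z["p"],z["d"],z["M"]; C=(M,)+tuple(z["K"])
X=np.array(r.get_calibration("wrist")["T_tool_cam"]); Tw=M@np.linalg.inv(X); iT=np.linalg.inv(Tw)
h=on_plane([255.07,172.7],.0155,C)[0]; print("hole world",h,"tool",(iT@np.r_[h,1])[:3])
P=cloud("wrist",d,C); Q=P@iT[:3,:3].T+iT[:3,3]
for row in (216,219,222): 
    print(row,[(u,*np.round(Q[row,u]*1000,1),int(p[row,u].sum()//3)) for u in (222,224,225,226,227,228,230,250,284,286,287,288,289,290,292)])
print([(v,*np.round(Q[v,257]*1000,1)) for v in range(211,240,2)])
print([(v,*np.round(Q[v,257]*1000,1)) for v in range(285,300,2)])
E
```

```text
hole world [0.57032731 0.05361302 0.0155    ] tool [ 0.01033982 -0.00151967  0.19715443]
216 [(222, np.float64(-34.9), np.float64(-35.6), np.float64(193.8), 126), (224, np.float64(-34.8), np.float64(-33.5), np.float64(193.5), 122), (225, np.float64(-34.9), np.float64(-32.6), np.float64(193.9), 110), (226, np.float64(16.2), np.float64(-17.6), np.float64(77.5), 91), (227, np.float64(15.9), np.float64(-17.1), np.float64(78.1), 78), (228, np.float64(16.1), np.float64(-16.5), np.float64(77.8), 74), (230, np.float64(16.4), np.float64(-15.3), np.float64(77.0), 71), (250, np.float64(16.6), np.float64(-3.8), np.float64(76.6), 70), (284, np.float64(16.5), np.float64(15.7), np.float64(77.0), 72), (286, np.float64(16.0), np.float64(16.9), np.float64(77.9), 78), (287, np.float64(16.2), np.float64(17.5), np.float64(77.5), 89), (288, np.float64(-33.9), np.float64(32.1), np.float64(191.7), 105), (289, np.float64(-33.5), np.float64(33.0), np.float64(190.7), 112), (290, np.float64(-33.2), np.float64(34.0), np.float64(190.1), 113), (292, np.float64(-33.4), np.float64(36.1), np.float64(190.7), 114)]
219
[... 2700 characters left out ...]
.float64(0.2), np.float64(71.2)), (235, np.float64(8.6), np.float64(0.2), np.float64(68.8)), (237, np.float64(8.9), np.float64(0.2), np.float64(65.8)), (239, np.float64(8.7), np.float64(0.2), np.float64(64.0))]
[(285, np.float64(-4.5), np.float64(0.2), np.float64(42.8)), (287, np.float64(-6.1), np.float64(0.2), np.float64(43.3)), (289, np.float64(-6.5), np.float64(0.2), np.float64(42.3)), (291, np.float64(-7.8), np.float64(0.2), np.float64(42.6)), (293, np.float64(-8.7), np.float64(0.2), np.float64(42.3)), (295, np.float64(-148.8), np.float64(0.6), np.float64(213.4)), (297, np.float64(-151.9), np.float64(0.6), np.float64(213.6)), (299, np.float64(-154.4), np.float64(0.6), np.float64(213.0))]
```

```bash
python3 -m handwheel '[[[-0.0109,0.0031,0,0,0,0.003,0.015],[0,0,-0.025,0,0,0,0.015],[0,0,-0.03,0,0,0,0.015],[0,0,-0.02,0,0,0,0.015],[0,0,0,0,0,0,0.015],[0,0,0,0,0,0,0.015]]]' 40
python3 - <<'E'
from h import *
p,d,C,o=shot("wrist","g_wrist"); print({k:np.round(o[k],4) for k in("tcp_pos","orientation","grip_width")})
np.savez("pics/g.npz",p=p,d=d,M=C[0],K=C[1:])
cv2.imwrite("pics/g_zoom.png",cv2.resize(p[130:300,156:356,::-1],None,fx=4,fy=3.5,interpolation=cv2.INTER_NEAREST))
E
```

```text
clock: 6.1
tcp_pos: [0.5687, 0.0494, 0.1377]
orientation: [-0.636, -3.074, 0.003]
contact_force: [0.9, -0.4, 0.3]
grip_width: 0.0194
{'tcp_pos': array([0.5687, 0.0494, 0.1377]), 'orientation': array([-6.3610e-01, -3.0743e+00,  2.6000e-03]), 'grip_width': np.float64(0.0194)}
```

View pics/g_zoom.png

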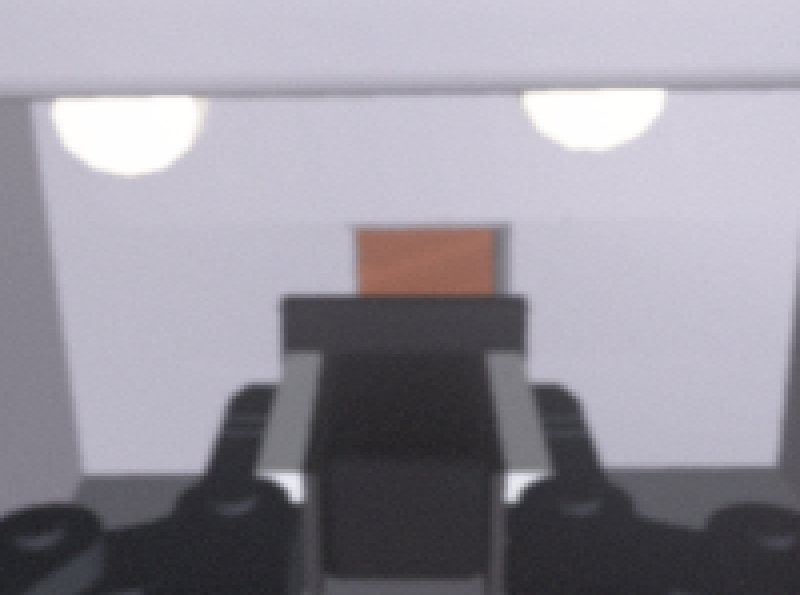

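```bash
cat > hole.py <<'E'
from h import *
import sys
z=np.load(sys.argv[1]); p,d,M=z["p"],z["d"],z["M"]; C=(M,)+tuple(z["K"])
ul,ur,vt=map(float,sys.argv[2:5])
X=np.array(r.get_calibration("wrist")["T_tool_cam"]); Tw=M@np.linalg.inv(X); iT=np.linalg.inv(Tw)
h=on_plane([[ul,vt],[ur,vt]],.0155,C); t=h@iT[:3,:3].T+iT[:3,3]; print(h,t)
c=t.mean(0)-[.0155,0,0]; plug=np.array([-.0009,0,0]); dt=c-plug; dt[2]=0
print("width",t[1,1]-t[0,1],"delta tool",c-plug,"world",Tw[:3,:3]@dt)
E
python3 hole.py pics/g.npz 243.75 283 193.5; python3 -c "
from h import *
print(r.get_obs()['tcp_pos'])"
```

```text
[[0.55137616 0.04633758 0.0155    ]
 [0.56271134 0.0726549  0.0155    ]] [[ 0.01444962 -0.00940787  0.12219956]
 [ 0.01448822  0.01924668  0.12214158]]
width 0.028654540335531276 delta tool [-0.00013108  0.00491941  0.12217057] world [ 2.07239971e-03  4.46349469e-03 -1.01969259e-05]
[0.56966235 0.04975483 0.13879602]
```

```bash
python3 -m handwheel '[[[0.001,0.0045,0,0,0,0,0.015],[0,0,0,0,0,0,0.015],[0,0,0,0,0,0,0.015]]]' 40
python3 - <<'E'
from h import *
p,d,C,o=shot("wrist","i_wrist"); print({k:np.round(o[k],4) for k in("tcp_pos","orientation","grip_width")})
np.savez("pics/i.npz",p=p,d=d,M=C[0],K=C[1:])
cv2.imwrite("pics/i_zoom.png",cv2.resize(p[180:240,206:306,::-1],None,fx=8,fy=8,interpolation=cv2.INTER_NEAREST))
E
```

```text
clock: 6.4
tcp_pos: [0.5713, 0.0562, 0.1394]
orientation: [0.632, 3.075, 0.002]
contact_force: [0.1, 0.7, 0.4]
grip_width: 0.0195
{'tcp_pos': array([0.5713, 0.0562, 0.1394]), 'orientation': array([6.3170e-01, 3.0753e+00, 2.0000e-03]), 'grip_width': np.float64(0.0195)}
```

View pics/i_zoom.png

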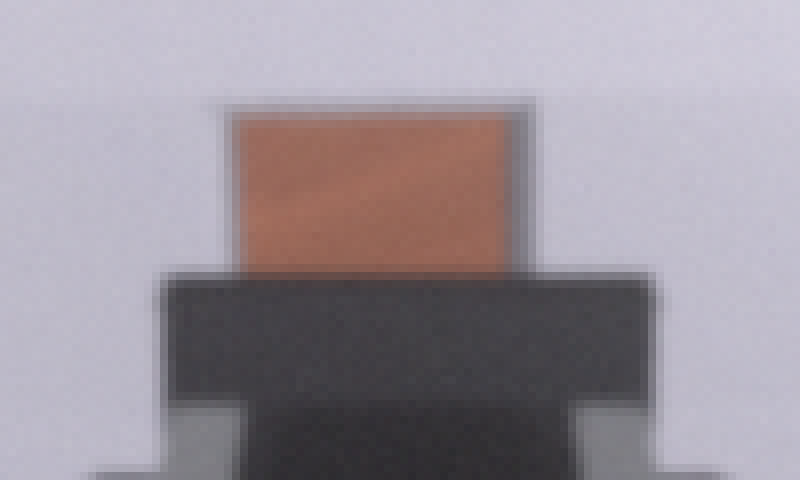

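```bash
python3 hole.py pics/i.npz 233.4 272.4 191.75
```

```text
[[0.55083955 0.04665455 0.0155    ]
 [0.56213658 0.0730003  0.0155    ]] [[ 0.01523607 -0.01707585  0.12384829]
 [ 0.01523864  0.0115898   0.12389538]]
width 0.028665648459042292 delta tool [ 0.00063735 -0.00274302  0.12387184] world [-1.66698040e-03 -2.26970074e-03 -5.63936928e-06]
```

```bash
python3 -m handwheel '[[[-0.0019,-0.0019,0,0,0,0,0.015],[0,0,-0.01,0,0,0,0.015],[0,0,-0.01,0,0,0,0.015],[0,0,0,0,0,0,0.015],[0,0,0,0,0,0,0.015],[0,0,0,0,0,0,0.015]]]' 40
python3 -c "
from h import *
o=r.get_obs();print(o['tcp_pos'],o['qvel'])"
```

```text
clock: 6.95
tcp_pos: [0.5684, 0.0537, 0.1177]
orientation: [-0.633, -3.076, 0.001]
contact_force: [-0.3, -0.7, -0.2]
grip_width: 0.0194
[0.56842567 0.05371587 0.11768655] [-0.00109655 -0.00976026  0.00440278 -0.00567128  0.00089155  0.00231563
 -0.00136586]
```

```bash
python3 -m handwheel '[[[0.0008,0.0004,-0.004,0,0,0,0.015],[0,0,-0.003,0,0,0,0.015],[0,0,-0.003,0,0,0,0.015],[0,0,-0.003,0,0,0,0.015],[0,0,0,0,0,0,0.015],[0,0,0,0,0,0,0.015]]]' 40
```

```text
clock: 7.45
tcp_pos: [0.5692, 0.0542, 0.1049]
orientation: [-0.633, -3.077, 0.0]
contact_force: [-0.8, -0.3, -0.4]
grip_width: 0.0195
```

```bash
python3 -m handwheel '[[[0,0,-0.003,0,0,0,0.015],[0,0,-0.003,0,0,0,0.015],[0,0,-0.002,0,0,0,0.015],[0,0,-0.0015,0,0,0,0.015],[0,0,0,0,0,0,0.015],[0,0,0,0,0,0,0.015]]]' 40
python3 - <<'E'
from h import *
p,d,C,o=shot("wrist","j_wrist"); print({k:np.round(o[k],4) for k in("tcp_pos","contact_force","grip_width")})
E
```

```text
clock: 7.95
tcp_pos: [0.5693, 0.0542, 0.0962]
orientation: [-0.633, -3.077, -0.001]
contact_force: [-3.2, 0.4, 8.4]
grip_width: 0.0193
{'tcp_pos': array([0.5693, 0.0542, 0.0962]), 'contact_force': array([-3.1765,  0.3822,  8.3547]), 'grip_width': np.float64(0.0193)}
```

View pics/j_wrist.png

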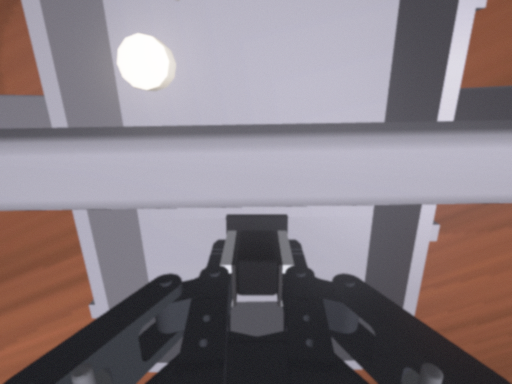

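Seated at TCP z 0.0962 with 8 N of upward push. Next I'll release and back off straight up.

```bash
python3 -m handwheel '[[[0,0,0,0,0,0,0.05],[0,0,0,0,0,0,0.05],[0,0,0,0,0,0,0.05],[0,0,0,0,0,0,0.05],[0,0,0.02,0,0,0,0.05],[0,0,0.03,0,0,0,0.06],[0,0,0.04,0,0,0,0.0854],[0,0,0.04,0,0,-0.06,0.0854],[0,0,0.03,0,0,-0.12,0.0854],[0,0,0,0,0,-0.12,0.0854]]]' 40
python3 - <<'E'
from h import *
p,d,C,o=shot("wrist","k_wrist"); print({k:np.round(o[k],4) for k in("tcp_pos","orientation","contact_force","grip_width")})
np.savez("pics/k.npz",p=p,d=d,M=C[0],K=C[1:])
E
```

```text
clock: 8.83
tcp_pos: [0.5725, 0.054, 0.2622]
orientation: [1.092, 2.936, 0.01]
contact_force: [0.5, -0.3, -1.4]
grip_width: 0.0851
{'tcp_pos': array([0.5725, 0.054 , 0.2622]), 'orientation': array([1.0922, 2.9362, 0.0103]), 'contact_force': array([ 0.4698, -0.2621, -1.3656]), 'grip_width': np.float64(0.0851)}
```

View pics/k_wrist.png

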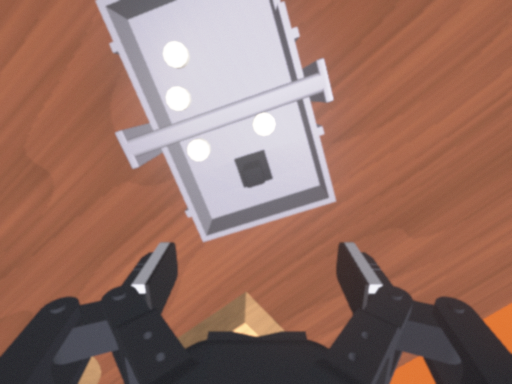

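The plug is in the drain at (254,168). I'll check its seating depth and fit the bar and tote.

```bash
cat > bar.py <<'E'
from h import *
import sys
z=np.load(sys.argv[1]); p,d,M=z["p"],z["d"],z["M"]; C=(M,)+tuple(z["K"])
P=cloud("wrist",d,C); Z=P[...,2]; S=p.astype(int).sum(2)//3
near=np.hypot(P[...,0]-.57,P[...,1]-.0537)<.03
dk=near&(S<90)
zz=Z[dk]; print("dark n",dk.sum(),"hist",np.histogram(zz,bins=[0,.01,.014,.018,.022,.026,.045,.05,.053,.057,.06])[0])
a=dk&(Z>.015)&(Z<.027); b=dk&(Z>.045)
print("flange z",np.median(Z[a]),"grip top z",np.median(Z[b]), "floor",np.median(Z[near&(S>160)]))
print("flange rect",cv2.minAreaRect(P[a][:,:2].astype(np.float32)))
k=(Z>.114)&(Z<.126)&(np.hypot(P[...,0]-.505,P[...,1]-.08)<.12)
w=P[k]
if len(w)>50:
    rc=cv2.minAreaRect(w[:,:2].astype(np.float32)); print("bar top",len(w),np.median(w[:,2]),rc)
    c=w[:,:2].mean(0); q=w[:,:2]-c
    # middle part of bar (exclude end posts): width
    u,s,v=np.linalg.svd(q,full_matrices=False); ax=v[0]*np.sign(v[0][1]); 
    t=q@ax; n=q@np.array([ax[1],-ax[0]])
    print("axis angle",np.degrees(np.arctan2(ax[1],ax[0])),"extent",t.min(),t.max(),"mid n",np.percentile(n[abs(t)<.05],[1,99]),"centre by extents",c+ax*(t.min()+t.max())/2+np.array([ax[1],-ax[0]])*np.mean(np.percentile(n[abs(t)<.05],[1,99])))
E
python3 bar.py pics/k.npz
```

```text
dark n 10059 hist [  0   0   3  63   9  77  25 106 161   0]
flange z 0.019425375743553186 grip top z 0.27453967209420066 floor 0.015416116340912611
flange rect ((0.5726979970932007, 0.05211307853460312), (0.03074205294251442, 0.025726478546857834), 68.42949676513672)
bar top 4679 0.11916830311264767 ((0.505861222743988, 0.0791253075003624), (0.16256922483444214, 0.0299980565905571), 67.70523834228516)
axis angle 67.72351675868185 extent -0.0844494234096451 0.07812099798651245 mid n [-0.00668862  0.00700277] centre by extents [0.5058395  0.07913787]
```

The flange top sits 4.0 mm above the floor, so the plug is home. Bar centre is (0.5058, 0.0791) at angle 67.7°. Now I'll turn the jaw across the bar.

```bash
python3 -m handwheel '[[[-0.0067,0.0025,0,0,0,-0.12,0.0854],[-0.0067,0.0025,0,0,0,-0.12,0.0854],[-0.0067,0.0025,0,0,0,-0.12,0.0854],[-0.0067,0.0025,0,0,0,-0.12,0.0854],[-0.0067,0.0025,0,0,0,-0.12,0.0854],[-0.0067,0.0025,0,0,0,-0.12,0.0854],[-0.0067,0.0025,0,0,0,-0.12,0.0854],[-0.0067,0.0025,0,0,0,-0.12,0.0854],[-0.0067,0.0025,0,0,0,-0.12,0.0854],[-0.0067,0.0025,0,0,0,-0.12,0.0854]]]' 120
python3 -m handwheel '[[[0,0,-0.02,0,0,-0.04,0.0854],[0,0,-0.02,0,0,0,0.0854],[0,0,0,0,0,0,0.0854],[0,0,0,0,0,0,0.0854]]]' 120
python3 - <<'E'
from h import *
p,d,C,o=shot("wrist","l_wrist"); print({k:np.round(o[k],4) for k in("tcp_pos","orientation","joints","grip_width")})
R=Ro.from_rotvec(o["orientation"]).as_matrix(); print(np.degrees(np.arctan2(R[1,1],R[0,1])),R[:,2])
np.savez("pics/l.npz",p=p,d=d,M=C[0],K=C[1:])
E
python3 bar.py pics/l.npz
```

```text
clock: 9.72
tcp_pos: [0.5014, 0.0792, 0.2546]
orientation: [-2.563, -1.816, 0.003]
contact_force: [0.6, -0.3, 0.4]
grip_width: 0.0854
clock: 10.05
tcp_pos: [0.5014, 0.0789, 0.2145]
orientation: [-2.595, -1.77, 0.006]
contact_force: [-0.5, -0.2, 0.7]
grip_width: 0.0853
{'tcp_pos': array([0.5014, 0.0789, 0.2145]), 'orientation': array([-2.5948, -1.7704,  0.0058]), 'joints': array([-0.8278,  0.3783,  0.6799,  2.0686, -0.3266,  0.804 , -0.3251]), 'grip_width': np.float64(0.0853)}
-21.388769331097663 [-0.00324312 -0.00177966 -0.99999316]
dark n 9516 hist [  0   0   5 458  40 211  50 178 268   0]
flange z 0.019494200435603043 grip top z 0.21016168834999782 floor 0.01577136417975744
flange rect ((0.5707732439041138, 0.05418340861797333), (0.033604737371206284, 0.03360706567764282), 67.04714965820312)
bar top 5491 0.11919626892582671 ((0.5061904191970825, 0.07940473407506943), (0.16168653964996338, 0.029917117208242416), 67.58882904052734)
axis angle 67.66198228716335 extent -0.092229893592316 0.06948962247319794 mid n [-0.0067946   0.00691963] centre by extents [0.5060039 0.0794826]
```

View pics/l_wrist.png

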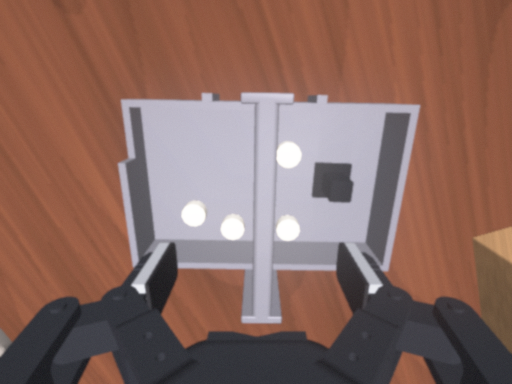

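```bash
python3 -m handwheel '[[[0.0046,0.0004,-0.018,0,0,-0.016,0.0854],[0,0,-0.018,0,0,0,0.0854],[0,0,-0.0155,0,0,0,0.0854],[0,0,0,0,0,0,0.0854],[0,0,0,0,0,0,0.0854]]]' 110
python3 - <<'E'
from h import *
o=r.get_obs(); print({k:np.round(o[k],4) for k in("tcp_pos","orientation","grip_width")})
R=Ro.from_rotvec(o["orientation"]).as_matrix(); print(np.degrees(np.arctan2(R[1,1],R[0,1])),R[:,2])
E
```

```text
clock: 10.52
tcp_pos: [0.5072, 0.0793, 0.1646]
orientation: [2.61, 1.748, -0.001]
contact_force: [0.1, 1.1, 0.4]
grip_width: 0.0854
{'tcp_pos': array([0.5072, 0.0793, 0.1646]), 'orientation': array([ 2.6104e+00,  1.7478e+00, -5.0000e-04]), 'grip_width': np.float64(0.0854)}
-22.39212664869275 [-2.21873032e-04 -2.73689681e-04 -9.99999938e-01]
```

```bash
python3 -m handwheel '[[[-0.001,0,-0.001,0,0,0,0.03],[0,0,0,0,0,0,0.01],[0,0,0,0,0,0,0.008],[0,0,0,0,0,0,0.008],[0,0,0,0,0,0,0.008],[0,0,0,0,0,0,0.008],[0,0,0,0,0,0,0.008],[0,0,0,0,0,0,0.008],[0,0,0,0,0,0,0.008],[0,0,0,0,0,0,0.008]]]' 110
```

```text
clock: 11.35
tcp_pos: [0.5062, 0.0796, 0.1637]
orientation: [-2.61, -1.748, -0.001]
contact_force: [-1.0, -0.3, 6.2]
grip_width: 0.0121
```

```bash
python3 -m handwheel '[[[0,0,0.003,0,0,0,0.008],[0,0,0.006,0,0,0,0.008],[0,0,0.01,0,0,0,0.008],[0,0,0.012,0,0,0,0.008],[0,0,0.015,0,0,0,0.008],[0,0,0.015,0,0,0,0.008],[0,0,0.015,0,0,0,0.008],[0,0,0.012,0,0,0,0.008],[0,0,0.006,0,0,0,0.008],[0,0,0.003,0,0,0,0.008]]]' 110
python3 - <<'E'
from h import *
p,d,C,o=shot("wrist","m_wrist"); print({k:np.round(o[k],4) for k in("tcp_pos","orientation","joints","grip_width","contact_force","moment")})
np.savez("pics/m.npz",p=p,d=d,M=C[0],K=C[1:])
shot("side","m_side")
E
```

```text
clock: 12.18
tcp_pos: [0.5063, 0.0797, 0.2614]
orientation: [2.611, 1.748, 0.003]
contact_force: [-0.7, 0.3, -5.3]
grip_width: 0.0122
{'tcp_pos': array([0.5063, 0.0797, 0.2614]), 'orientation': array([2.6105, 1.7477, 0.0031]), 'joints': array([-0.8771,  0.3129,  0.7311,  2.0212, -0.2665,  0.8998, -0.3937]), 'grip_width': np.float64(0.0122), 'contact_force': array([-0.7006,  0.3435, -5.2685]), 'moment': array([ 0.0588, -0.0193, -0.0323])}
```

View pics/m_wrist.png

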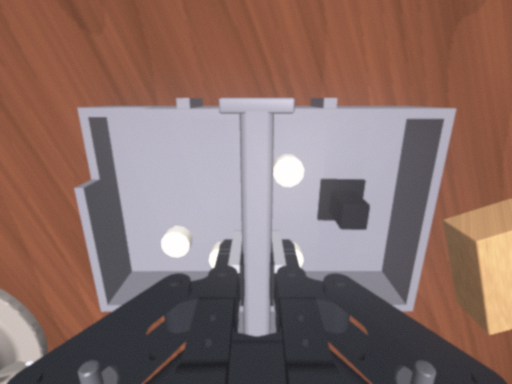

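View pics/m_side.png

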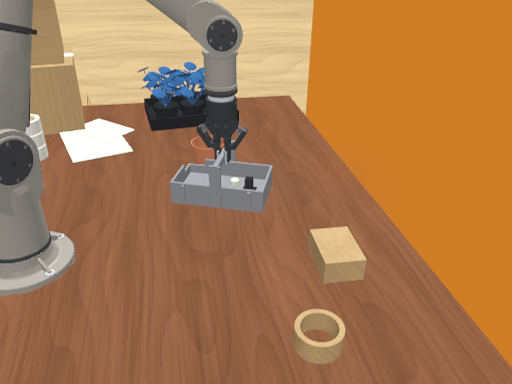

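Tote lifted: plug at (342,203), feet undisturbed, about 5.3 N load. Raising it a bit, then tilting slowly about the axis (-0.923,-0.384) so the (-x,+y) corner goes down.

```bash
python3 -m handwheel '[[[0,0,0.008,0,0,0,0.008],[0,0,0.014,0,0,0,0.008],[0,0,0.014,0,0,0,0.008],[0,0,0.014,-0.009,-0.004,0,0.008],[0,0,0.01,-0.0185,-0.0077,0,0.008],[0,0,0,-0.0185,-0.0077,0,0.008],[0,0,0,-0.0185,-0.0077,0,0.008],[0,0,0,-0.0185,-0.0077,0,0.008],[0,0,0,-0.0185,-0.0077,0,0.008],[0,0,0,-0.0185,-0.0077,0,0.008]]]' 120
python3 - <<'E'
from h import *
o=r.get_obs(); print({k:np.round(o[k],4) for k in("tcp_pos","orientation","joints","grip_width","contact_force")})
R=Ro.from_rotvec(o["orientation"]).as_matrix(); print("tilt",np.degrees(np.arccos(-R[2,2])),"dir of tool z horiz",np.degrees(np.arctan2(R[1,2],R[0,2])))
E
```

```text
clock: 13.12
tcp_pos: [0.5055, 0.0796, 0.3194]
orientation: [2.503, 1.676, -0.041]
contact_force: [0.4, 0.2, -4.8]
grip_width: 0.0118
{'tcp_pos': array([0.5055, 0.0796, 0.3194]), 'orientation': array([ 2.5029,  1.6757, -0.0406]), 'joints': array([-1.0248,  0.2214,  0.7998,  1.9783, -0.033 ,  0.9886, -0.6118]), 'grip_width': np.float64(0.0118), 'contact_force': array([ 0.4323,  0.2193, -4.8123])}
tilt 7.564607372631285 dir of tool z horiz -67.96292340533833
```

```bash
python3 -m handwheel '[[[0,0,0,-0.0111,-0.0046,0,0.008],[0,0,0,-0.0111,-0.0046,0,0.008],[0,0,0,-0.0111,-0.0046,0,0.008],[0,0,0,-0.0111,-0.0046,0,0.008],[0,0,0,-0.0111,-0.0046,0,0.008],[0,0,0,-0.0111,-0.0046,0,0.008],[0,0,0,-0.0111,-0.0046,0,0.008],[0,0,0,-0.0111,-0.0046,0,0.008],[0,0,0,-0.0111,-0.0046,0,0.008],[0,0,0,-0.0111,-0.0046,0,0.008]]]' 120
cat > st.py <<'E'
from h import *
import sys
o=r.get_obs(); print({k:np.round(o[k],4) for k in("tcp_pos","joints","grip_width","contact_force")})
R=Ro.from_rotvec(o["orientation"]).as_matrix(); print("tilt",np.degrees(np.arccos(-R[2,2])),"dir of tool z horiz",np.degrees(np.arctan2(R[1,2],R[0,2])))
for n in sys.argv[2:]:
    p,d,C,o=shot(n,sys.argv[1]+"_"+n); np.savez(f"pics/{sys.argv[1]}_{n}.npz",p=p,d=d,M=C[0],K=C[1:])
E
python3 st.py n wrist
```

```text
clock: 13.95
tcp_pos: [0.506, 0.0797, 0.3201]
orientation: [2.405, 1.61, -0.071]
contact_force: [0.8, 0.2, -5.6]
grip_width: 0.0125
{'tcp_pos': array([0.506 , 0.0797, 0.3201]), 'joints': array([-1.1085,  0.2242,  0.8287,  1.9941,  0.1035,  0.9715, -0.743 ]), 'grip_width': np.float64(0.0125), 'contact_force': array([ 0.8327,  0.2078, -5.5614])}
tilt 14.39753979820128 dir of tool z horiz -67.36255329309901
```

View pics/n_wrist.png

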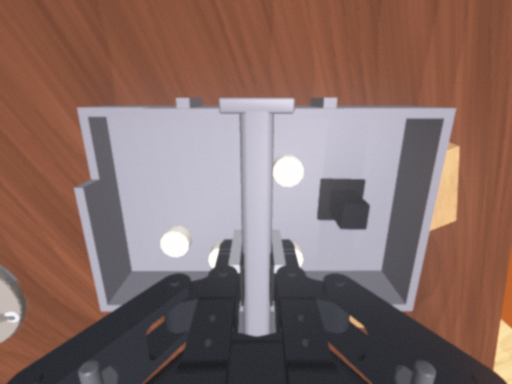

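At 14.4° the feet have not moved and the tote is steady in the grip. Continuing slowly.

```bash
python3 -m handwheel '[[[0,0,0,-0.0074,-0.0031,0,0.008],[0,0,0,-0.0074,-0.0031,0,0.008],[0,0,0,-0.0074,-0.0031,0,0.008],[0,0,0,-0.0074,-0.0031,0,0.008],[0,0,0,-0.0074,-0.0031,0,0.008],[0,0,0,-0.0074,-0.0031,0,0.008],[0,0,0,-0.0074,-0.0031,0,0.008],[0,0,0,-0.0074,-0.0031,0,0.008],[0,0,0,-0.0074,-0.0031,0,0.008],[0,0,0,-0.0074,-0.0031,0,0.008]]]' 120
python3 -m handwheel '[[[0,0,0,-0.0074,-0.0031,0,0.008],[0,0,0,-0.0074,-0.0031,0,0.008],[0,0,0,-0.0074,-0.0031,0,0.008],[0,0,0,-0.0074,-0.0031,0,0.008],[0,0,0,-0.0074,-0.0031,0,0.008],[0,0,0,-0.0074,-0.0031,0,0.008],[0,0,0,-0.0074,-0.0031,0,0.008],[0,0,0,-0.0074,-0.0031,0,0.008],[0,0,0,-0.0074,-0.0031,0,0.008],[0,0,0,-0.0074,-0.0031,0,0.008]]]' 120
python3 st.py o wrist
```

```text
clock: 14.83
tcp_pos: [0.506, 0.0796, 0.3201]
orientation: [2.34, 1.566, -0.091]
contact_force: [-0.9, -0.2, -5.0]
grip_width: 0.012
clock: 15.67
tcp_pos: [0.506, 0.0796, 0.3201]
orientation: [2.273, 1.522, -0.11]
contact_force: [-0.1, -0.8, -5.2]
grip_width: 0.0125
{'tcp_pos': array([0.506 , 0.0796, 0.3201]), 'joints': array([-1.2135,  0.2471,  0.8695,  2.0173,  0.2725,  0.9657, -0.9077]), 'grip_width': np.float64(0.0125), 'contact_force': array([-0.1394, -0.7908, -5.1659])}
tilt 23.57355452745184 dir of tool z horiz -67.32730019477535
```

View pics/o_wrist.png

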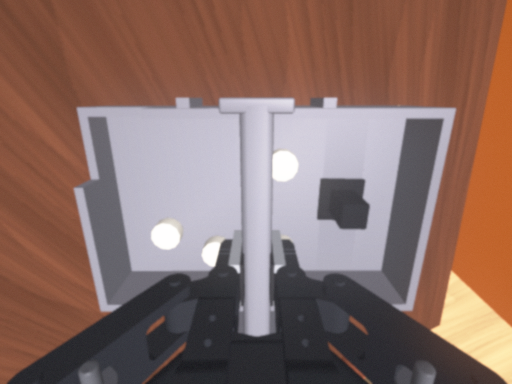

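```bash
python3 -m handwheel '[[[0,0,0,0,0,0,0.008],[0,0,0,0,0,0,0.008],[0,0,0,0,0,0,0.008],[0,0,0,0,0,0,0.008]]]' 120
python3 st.py p wrist
```

```text
clock: 16.05
tcp_pos: [0.506, 0.0795, 0.3202]
orientation: [2.274, 1.522, -0.11]
contact_force: [-0.0, 0.2, -5.4]
grip_width: 0.0121
{'tcp_pos': array([0.506 , 0.0795, 0.3202]), 'joints': array([-1.2129,  0.2469,  0.8694,  2.0172,  0.2717,  0.9658, -0.9068]), 'grip_width': np.float64(0.0121), 'contact_force': array([-0.0184,  0.1653, -5.4458])}
tilt 23.528850641800744 dir of tool z horiz -67.3513274840065
```

View pics/p_wrist.png

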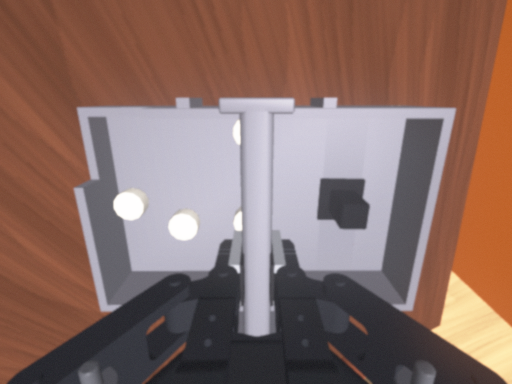

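They are sliding diagonally toward the corner. I'll hold here a moment so they arrive gently.

```bash
python3 -m handwheel '[[[0,0,0,0,0,0,0.008],[0,0,0,0,0,0,0.008],[0,0,0,0,0,0,0.008],[0,0,0,0,0,0,0.008],[0,0,0,0,0,0,0.008],[0,0,0,0,0,0,0.008],[0,0,0,0,0,0,0.008],[0,0,0,0,0,0,0.008],[0,0,0,0,0,0,0.008],[0,0,0,0,0,0,0.008]]]' 120
python3 st.py q wrist
```

```text
clock: 16.93
tcp_pos: [0.506, 0.0796, 0.3201]
orientation: [2.274, 1.522, -0.11]
contact_force: [-0.7, -0.3, -6.1]
grip_width: 0.0123
{'tcp_pos': array([0.506 , 0.0796, 0.3201]), 'joints': array([-1.213 ,  0.247 ,  0.8693,  2.0172,  0.2717,  0.9657, -0.9069]), 'grip_width': np.float64(0.0123), 'contact_force': array([-0.6535, -0.2825, -6.1143])}
tilt 23.529459662059097 dir of tool z horiz -67.33680022030893
```

View pics/q_wrist.png

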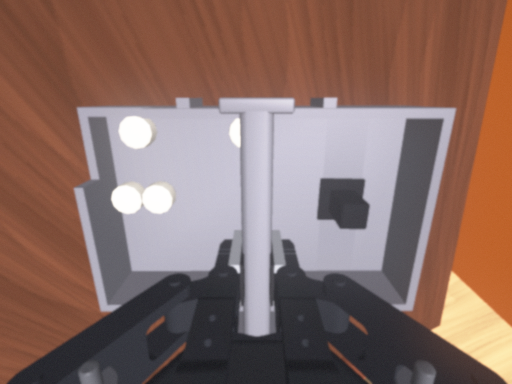

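Three feet are near the corner and one is at the +y wall behind the bar (245,131). Tilting on to 35°.

```bash
python3 -m handwheel '[[[0,0,0,-0.0092,-0.0038,0,0.008],[0,0,0,-0.0092,-0.0038,0,0.008],[0,0,0,-0.0092,-0.0038,0,0.008],[0,0,0,-0.0092,-0.0038,0,0.008],[0,0,0,-0.0092,-0.0038,0,0.008],[0,0,0,-0.0092,-0.0038,0,0.008],[0,0,0,-0.0092,-0.0038,0,0.008],[0,0,0,-0.0092,-0.0038,0,0.008],[0,0,0,-0.0092,-0.0038,0,0.008],[0,0,0,-0.0092,-0.0038,0,0.008]]]' 120
python3 -m handwheel '[[[0,0,0,-0.0092,-0.0038,0,0.008],[0,0,0,-0.0092,-0.0038,0,0.008],[0,0,0,-0.0092,-0.0038,0,0.008],[0,0,0,-0.0092,-0.0038,0,0.008],[0,0,0,-0.0092,-0.0038,0,0.008],[0,0,0,-0.0092,-0.0038,0,0.008],[0,0,0,-0.0092,-0.0038,0,0.008],[0,0,0,-0.0092,-0.0038,0,0.008],[0,0,0,-0.0092,-0.0038,0,0.008],[0,0,0,-0.0092,-0.0038,0,0.008]]]' 120
python3 -m handwheel '[[[0,0,0,0,0,0,0.008],[0,0,0,0,0,0,0.008],[0,0,0,0,0,0,0.008],[0,0,0,0,0,0,0.008],[0,0,0,0,0,0,0.008],[0,0,0,0,0,0,0.008],[0,0,0,0,0,0,0.008],[0,0,0,0,0,0,0.008],[0,0,0,0,0,0,0.008],[0,0,0,0,0,0,0.008]]]' 120
python3 st.py s wrist side
```

```text
clock: 17.82
tcp_pos: [0.506, 0.0797, 0.3201]
orientation: [2.191, 1.467, -0.133]
contact_force: [0.2, 0.7, -5.2]
grip_width: 0.012
clock: 18.65
tcp_pos: [0.506, 0.0796, 0.3201]
orientation: [2.109, 1.412, -0.155]
contact_force: [-0.7, 0.7, -4.1]
grip_width: 0.012
clock: 19.48
tcp_pos: [0.506, 0.0796, 0.3201]
orientation: [2.11, 1.413, -0.155]
contact_force: [-1.0, 0.0, -5.7]
grip_width: 0.012
{'tcp_pos': array([0.506 , 0.0796, 0.3201]), 'joints': array([-1.3256,  0.3074,  0.9214,  2.0449,  0.4468,  0.9761, -1.0819]), 'grip_width': np.float64(0.012), 'contact_force': array([-9.9940e-01,  1.5000e-03, -5.7141e+00])}
tilt 34.93693143145036 dir of tool z horiz -67.40360816766129
```

View pics/s_wrist.png

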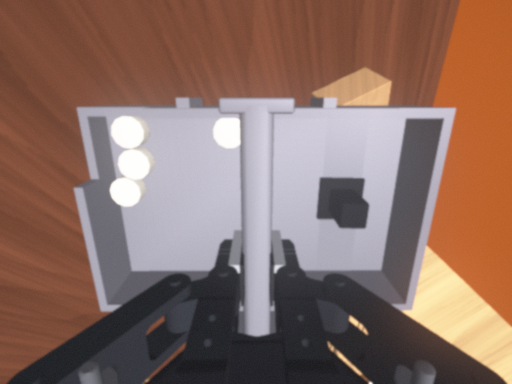

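View pics/s_side.png

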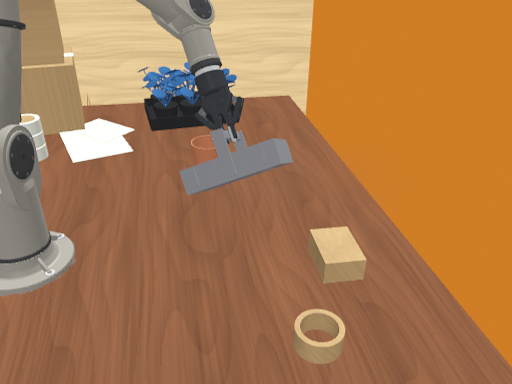

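Three feet are in the corner (128,130 / 134,163 / 126,191). The fourth (229,131) is on the +y wall. I'll wait and see whether it still moves.

```bash
python3 -m handwheel '[[[0,0,0,0,0,0,0.008],[0,0,0,0,0,0,0.008],[0,0,0,0,0,0,0.008],[0,0,0,0,0,0,0.008],[0,0,0,0,0,0,0.008],[0,0,0,0,0,0,0.008]]]' 120
python3 st.py t wrist
```

```text
clock: 20.08
tcp_pos: [0.506, 0.0796, 0.3201]
orientation: [2.11, 1.413, -0.155]
contact_force: [0.3, 1.2, -5.0]
grip_width: 0.0125
{'tcp_pos': array([0.506 , 0.0796, 0.3201]), 'joints': array([-1.3256,  0.3074,  0.9215,  2.0449,  0.4468,  0.9761, -1.0818]), 'grip_width': np.float64(0.0125), 'contact_force': array([ 0.3317,  1.2101, -5.0269])}
tilt 34.935135475840454 dir of tool z horiz -67.40263119924255
```

View pics/t_wrist.png

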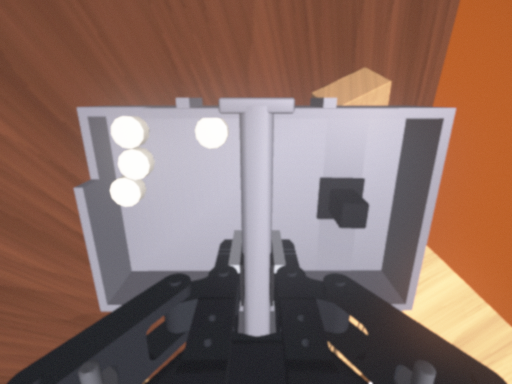

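It's creeping along the wall (229→211 px), so I'll wait more.

```bash
python3 -m handwheel '[[[0,0,0,0,0,0,0.008],[0,0,0,0,0,0,0.008],[0,0,0,0,0,0,0.008],[0,0,0,0,0,0,0.008],[0,0,0,0,0,0,0.008],[0,0,0,0,0,0,0.008],[0,0,0,0,0,0,0.008],[0,0,0,0,0,0,0.008],[0,0,0,0,0,0,0.008],[0,0,0,0,0,0,0.008]]]' 120
python3 -m handwheel '[[[0,0,0,0,0,0,0.008],[0,0,0,0,0,0,0.008],[0,0,0,0,0,0,0.008],[0,0,0,0,0,0,0.008],[0,0,0,0,0,0,0.008],[0,0,0,0,0,0,0.008],[0,0,0,0,0,0,0.008],[0,0,0,0,0,0,0.008],[0,0,0,0,0,0,0.008],[0,0,0,0,0,0,0.008]]]' 120
python3 st.py u wrist
```

```text
clock: 20.97
tcp_pos: [0.506, 0.0796, 0.3201]
orientation: [2.11, 1.413, -0.155]
contact_force: [0.2, 0.0, -5.4]
grip_width: 0.0121
clock: 21.8
tcp_pos: [0.506, 0.0796, 0.3201]
orientation: [2.11, 1.413, -0.155]
contact_force: [0.3, 0.7, -5.2]
grip_width: 0.012
{'tcp_pos': array([0.506 , 0.0796, 0.3201]), 'joints': array([-1.3256,  0.3074,  0.9215,  2.045 ,  0.4468,  0.9761, -1.0818]), 'grip_width': np.float64(0.012), 'contact_force': array([ 0.3364,  0.6988, -5.2017])}
tilt 34.936991513269966 dir of tool z horiz -67.409857167617
```

View pics/u_wrist.png

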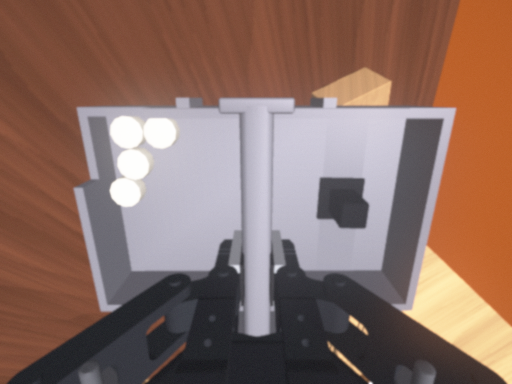

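All four feet are together in the corner: (126,131), (160,131), (134,163) and (126,191). Final checks: true tote tilt from the floor plane, plug seating, clearance, stillness.

```bash
python3 - <<'E'
from h import *
a=np.load("pics/t_wrist.npz")["p"]
for i in range(1):
    p,d,C,o=shot("wrist","v_wrist")
M=C[0]; P=cloud("wrist",d,C)
q=np.r_[P[200:260,170:205].reshape(-1,3),P[130:170,310:380].reshape(-1,3),P[225:260,150:200].reshape(-1,3),P[230:262,320:380].reshape(-1,3)]
for _ in range(5):
    c=q.mean(0); u,s,v=np.linalg.svd(q-c,full_matrices=False); n=v[2]*np.sign(v[2][2]); e=(q-c)@n; q=q[abs(e)<max(.0015,2*e.std())]
print("floor tilt",np.degrees(np.arccos(n[2])),"downslope dir",np.degrees(np.arctan2(n[1],n[0])),len(q),e.std())
c=q.mean(0); H=(P-c)@n; S=p.astype(int).sum(2)//3
k=np.zeros_like(S,bool); k[175:225,315:370]=1; k&=S<100
print("plug heights above floor hist",np.histogram(H[k],bins=[-.01,.002,.0025,.003,.0035,.004,.0045,.005,.006,.03,.036,.04,.045])[0])
k=np.zeros_like(S,bool); k[112:210,105:180]=1; k&=S>235
print("feet top height pct",np.percentile(H[k],[10,50,90]))
k=(H<.05)&(np.abs(H)<.1); kk=np.zeros_like(k); kk[105:310,80:450]=1
# tote frame from tool: lowest tote corner
R=Ro.from_rotvec(o["orientation"]).as_matrix(); bar=o["tcp_pos"]+R[:,2]*.054
y=R[:,0]; x=R[:,1]; zt=-R[:,2]   # tote axes
cor=[bar+x*a+y*b-zt*.109 for a in(-.12,.12) for b in(-.075,.075)]; print("corner z (-x-y,-x+y,+x-y,+x+y)",np.round([k[2] for k in cor],3), np.round(x,2),np.round(y,2))
def feet(im):
    g=(im.astype(int).sum(2)>700).astype(np.uint8); g[:,200:]=0; g[:100]=0; g[215:]=0
    m=cv2.moments(g,True); return g.sum(),m["m10"]/m["m00"],m["m01"]/m["m00"]
print(feet(np.load("pics/u_wrist.npz")["p"]),feet(p), o["clock"],np.abs(o["qvel"]).max())
p,d,C,o=shot("top","v_top")
b=cv2.imread("pics/a_top.png")[:,:,::-1]
for nm,(u0,u1,v0,v1) in dict(tape=(360,405,158,202),pot=(78,128,192,242),carton=(276,332,116,160)).items():
    print(nm,np.abs(b[v0:v1,u0:u1].astype(int)-p[v0:v1,u0:u1]).mean())
E
```

```text
floor tilt 34.70586924300569 downslope dir 112.57527531191437 8404 0.0005736700069877234
plug heights above floor hist [  0   7  40 124 227 252 102  50 451 148 594   0]
feet top height pct [0.01299809 0.01393357 0.01480792]
corner z (-x-y,-x+y,+x-y,+x+y) [0.168 0.108 0.265 0.205] [ 0.88 -0.26  0.4 ] [ 0.43  0.81 -0.41]
(np.uint64(3004), 136.34420772303596, 152.99300932090546) (np.uint64(3009), 136.35161183117316, 152.97108673978065) 21.85 0.006162661306366282
tape 1.128956228956229
pot 11.303733333333334
carton 0.9243777056277056
```

View pics/v_top.png

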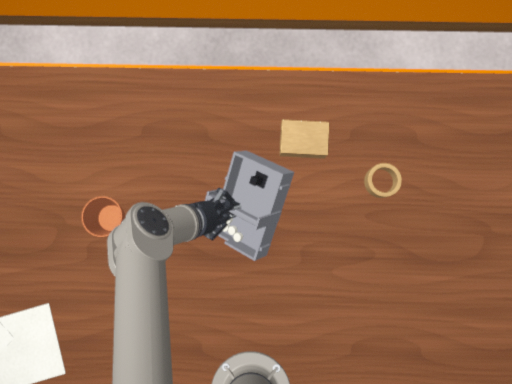

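```bash
python3 -c "
from bench import r
print(r.hand_in()); print(r.get_obs()['clock'])"
```

```text
the job is handed in; nothing more can be done
None
the job is handed in; nothing more can be done
```

The job is handed in at about 22 s, with the arm holding the tote tilted and still.

**What I did:** I pressed the plug home in the drain while the tote stood on the bench. I then lifted the tote by its bar and tilted it slowly until all four pot feet had slid into the pouring corner.

**What the last checks showed:**
- **Tilt:** the tote's floor measured 34.7° (34.9° at the tool), sloping straight towards the pouring corner, which is the lowest point, about 108 mm above the bench.
- **Plug:** its flange top is still about 4 mm above the floor, so it is home.
- **Feet:** all four are clustered in the corner, flat on the floor, and did not move between the last pictures.
- **Load:** the force on the wrist was about 5 N, which matches the weight of the tote.
- **Bystanders:** the tape roll and carton look unchanged. The picture-difference check on the flower pot came out higher (11, against about 1 for the others). In the picture the arm overlaps the pot's edge from above and the pot is at the same place, so I put it down to that.

The fourth foot was slow, creeping along the wall, and took about 3 s at full tilt to reach the others.

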